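# Shut the tagged air valve in the bench service box

## Task

The air line to one of the tools has to be shut off: push the loose cover of the grey service box back along its guides, right up to the end stop, without lifting it, and leave it there. In the bay underneath, push the lever that carries the round tag a quarter turn clockwise, fully home against its stop so that it points across its pipe, without forcing it. Leave the other valve open, pick nothing up, and leave everything else where it lies.

Things in the scene. Friction and masses are not known exactly. Their poses are not given: they have to be found in the camera images.
- box: grey sheet-steel compressed-air service box screwed to the bench, 350 (x) x 316 (y) mm; origin under its centre on the bench, z up, x away from the robot, y to its left. Front half: open-topped valve bay. Rear half: closed fixed deck, top at z 84 mm, with an 8 mm high end stop at x +171. Side guides at y +-153 mm rise to z 92. Supply pipe and a gauge (to z 120, y +90) stand behind it
- bay_floor (a point): middle of the valve bay's floor, z 4 mm. The bay spans x -170 to -5 and y -154 to +154 mm in the box frame; ledges at z 84 mm along both sides narrow its mouth to y -138 to +138; its front wall is 5 mm thick, top at z 84; two outlet couplings stick out 36 mm in front of it, tops at z 49
- cover: loose flat aluminium cover 176 (x) x 302 (y) x 4 mm, about 0.55 kg, lying at z 84 mm over the bay between the guides (2 mm play each side); origin under its centre, axes as the box. Box-frame x of its origin: -86 mm shut (starts there or up to 12 mm further), +83 mm slid in +x over the deck to the end stop. Slides level; only friction (1 to 8 N) holds it
- cover_lip (a point): middle of the outer (robot side, -x) face of the cover's folded-up front edge: a lip 200 mm long in y, 4 mm thick, standing 20 mm above the cover's upper face (lip top at z 108 mm); the point is at z 98 mm, 88 mm from the cover's origin. Pushing this face in +x slides the cover
- tagged_valve: brass quarter-turn ball valve, the one whose lever carries the tag; origin on its stem axis at bench height, axes as the box. The two valves stand at x -45, y -80 and x -45, y +30 mm in the box frame; which is where changes. Its pipe lies along x, top at z 45 mm (valve body 52); below the lever only the 9 mm radius stem boss is higher
- tagged_lever (a joint): angle (rad) of the tagged lever about its stem: 0 = open, lever along the pipe and pointing to the robot (-x of the box); grows clockwise seen from above; pi/2 = shut, pointing to +y, at a firm stop. Starts 0 to 0.2. Stays where it is left; turning it takes about 0.22 N m (4 N at 55 mm)
- tagged_lever_mid (a point): centre of the tagged lever's black sleeve, 55 mm from the stem axis at z 66 mm. Sleeve 56 mm long (28 to 84 mm from the axis), 14 mm wide, z 61 to 71 mm; on top near its end sits a round flat metal tag, 28 mm across, 3 mm thick, centred 71 mm from the axis
- plain_lever (a joint): angle (rad) of the other valve's lever, the same but with no tag; starts 0 to 0.15 (open) and must stay open
- plain_lever_mid (a point): centre of the black sleeve of the untagged lever, 55 mm from its stem axis at z 66 mm
- coupler: brass air coupling standing loose on the floor of the valve bay near the front left corner (box frame about x -148, y +112 mm), 42 mm tall, 22 mm across; origin under its centre
- wrench: steel wrench 170 mm long lying on the bench beside the right side (-y) of the box; bystander
- knife: red and black utility knife 175 mm long, 20 mm high, lying on the bench beside the left side (+y) of the box; bystander
- brush: blue-handled paint brush 200 mm long lying to the left of the box; bystander
- sanding_block: cork sanding block 110 x 65 x 32 mm lying at the front right of the box; bystander
- offcut: softwood batten 240 x 45 x 22 mm lying to the right of the box; bystander
- glue: orange glue bottle, 60 mm across, 170 mm tall, standing to the left of the box; bystander

How it is judged:
By the outcome, as a careful person would: the job done as asked, in the order asked, and still so for the second after the job is handed in, with the robot touching nothing.
It also fails if it takes over 45 s, if anything falls off the work surface, if the arm or the gripper's body presses on something with over 40 N, if the wrist force passes 120 N, or if a joint passes its speed limit or range.

## Robot

A 6-joint arm with a two-finger parallel gripper is mounted at the origin on the work surface. World frame = base frame: x ahead of the robot, y to its left, z up, the work surface at z = 0. Lengths are in m, angles in rad, forces in N, time in s.
With the tool pointing down it reaches from about 0.3 to 0.85 m from the base axis. Payload 5.4 kg.
Tool frame: the origin (TCP) lies on the centre line of the jaws, within the pads' length; the fingertips stand 8 mm ahead of it and the grasp point (between the pads) lies 11 mm behind it; z points along the fingers, y is the line along which they close (so a half turn about z gives the same grasp; the last joint's range is limited). The gripper opens to 85 mm and grips with 20 to 120 N. Pads are 22 mm wide; open, the fingers measure 114 mm over their backs; the gripper's body (76 mm by 85 mm) begins 54 mm behind the grasp point. The pads swing forward as they close: fully open they stand 13 mm farther back than shut.
Start: joints at [-1.511, 0.158, 1.597, -0, 1.386, -0.21], TCP at [0.153, -0.554, 0.239] pointing down, gripper open.
Joint ranges: [-2.91, 2.91], [-0.94, 2.29], [0.18, 2.7], [-1.29, 4.43], [0.17, 2.64], [-3, 3]. Speed limits (rad/s): [2.57, 2.57, 3.14, 3.14, 3.14, 3.14].

## Interface

Orientations are given as a rotation vector (axis times angle).
In Python, from station import r, snapshot gives the robot as it stands.
- The arm moves only by the tool play_rows, never from a script. Its arguments are lists of equal length, an entry for each row: "translation": the shift along the tool's x, y, z in m, a list of three; "roll": the turn about the tool's z in degrees; "hand": the opening, from 0 (shut) to 1 (fully open). In form: {"translation": [[tx, ty, tz], ...], "roll": [roll, ...], "hand": [hand, ...]}. A call has 1 to 12 rows; each row shifts and turns the commanded pose from where the row before left it, along the tool's axes as they then stand; what a row does not reach is not made up. A row lasts 1/12 s, in which the tool goes at most 41.7 mm and 7.16 degrees, less where a joint would pass 70% of its speed; a pose out of reach is approached as far as the arm can. A call is refused whole if a number of a shift passes 0.0417 or a number of a turn 7.16, either way. A call with a gripper value outside its range is refused whole. The fingers move at their own pace and stop on an object; the grip force is fixed at half the most. Time passes only in rows, so rows that do not move let the fingers close. It gives the time, the measured TCP pose, the force, the opening and the grip force at its end, in the units of the state.
- r.observe(): the state, without advancing time (a new reading comes with each control period).
- snapshot(name): name is "scene" or "top"; returns a dict with "pixels" (480x640x3 uint8, red, green, blue), "mtx" (3x3 intrinsics, pixels), "rvec" (rotation vector, rad) and "tvec" (3), from world to camera coordinates, as OpenCV has them. Camera axes: x right, y down, z forward; pixel columns grow to the right and rows downward; lengths in m; the calibration is good to about 2 mm. A picture is of the moment at which its call begins. There is no depth.
- r.sign_off(): hands the job in; it is judged then, once.
The state is a dict: "time_s": time; "joint_pos": joint angles; "dq": joint speeds; "tau": joint torques, N m; "tcp_pos": TCP position; "orientation": TCP orientation; "wrist_force": force on the tool from outside, world axes, zero at the start; "moment": the same for the moment, N m; "grip_width": opening from 0.0 (shut) to 1.0 (fully open); "gripper_force": force on a finger pad.
Only numpy, scipy, OpenCV 4.12 (cv2) and the standard library are available. Lean on these libraries where they do the work, as an engineer would, in place of code of your own. Each camera call takes 0.05 s, during which the arm holds its last target. There are 200 camera calls.

## Working session

There is one attempt and no reset: what is moved stays moved. The work goes in short steps, Python scripts to look and compute and a tool call to move; the robot and the scene stay as the last step left them, time stands still between calls to the robot, and variables do not carry over. Pictures are saved under pics/ and viewed, at most 10 in all, crops included, and the job is handed in when it is done.

Besides the shell and the picture viewer there is one more tool, called after "Call:" by a JSON object that holds its "api" and its "payload", one argument or row to a line. play_rows: Moves the arm, as the interface text tells. Its arguments: {"type":"object","properties":{"translation":{"type":"array"},"roll":{"type":"array"},"hand":{"type":"array"}},"required":["translation","roll","hand"]}

```bash
mkdir -p pics; ls; cat > h.py <<'E'
import numpy as np, cv2
from station import r, snapshot
def snap(n,f=None):
    s=snapshot(n)
    if f: cv2.imwrite('pics/'+f,s['pixels'][:,:,::-1])
    return s
def ray(s,uv,z):
    R=cv2.Rodrigues(np.array(s['rvec'],float))[0];t=np.array(s['tvec'],float).ravel()
    c=-R.T@t; d=R.T@np.linalg.inv(np.array(s['mtx']))@np.array([uv[0],uv[1],1.])
    return c+d*(z-c[2])/d[2]
def proj(s,P):
    return cv2.projectPoints(np.array(P,float).reshape(-1,3),np.array(s['rvec'],float),np.array(s['tvec'],float),np.array(s['mtx'],float),None)[0].reshape(-1,2)
E
python3 - <<'E'
from h import *
print(r.observe())
for n in("scene","top"):
    s=snap(n,n+'0.png'); R=cv2.Rodrigues(np.array(s['rvec'],float))[0]; print(n,-R.T@np.array(s['tvec']).ravel(),R[2])
E
```

```text
pics
{'time_s': 0.0, 'joint_pos': array([-1.51110614e+00,  1.59054876e-01,  1.59825915e+00,  3.12951491e-07,
        1.38619480e+00, -2.10129145e-01]), 'dq': array([ 0.00123778,  0.0008767 , -0.0005883 , -0.00102486,  0.00082696,
        0.00065171]), 'tau': array([ 1.65881225e-03, -3.96001518e+01, -3.31428409e+01, -1.20555853e-05,
        8.36352323e-03,  1.92276923e-05]), 'tcp_pos': array([ 0.15319773, -0.55359897,  0.23830013]), 'orientation': array([-3.11115316e+00, -4.22289637e-01, -2.26534367e-04]), 'wrist_force': array([ 0.16637637, -0.59927028,  0.26334233]), 'moment': array([ 0.06571929,  0.01306646, -0.00311871]), 'gripper_force': 0.0, 'grip_width': 0.9993991544775979}
scene [ 1.04804637 -0.38586567  1.09666015] [-0.41270452  0.3285687  -0.84953963]
top [0.3586148  0.02395145 1.27540325] [ 0.19154867 -0.00629394 -0.98146294]
```

View pics/scene0.png

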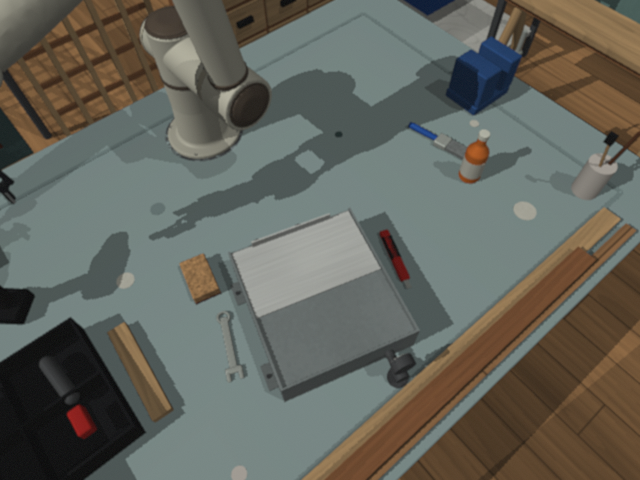

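View pics/top0.png

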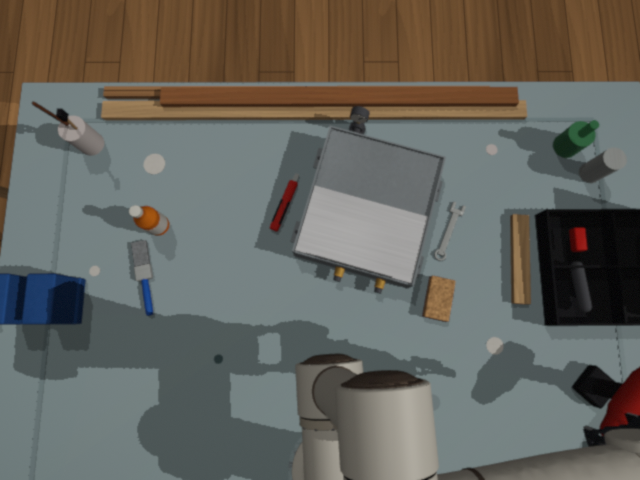

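The scene picture shows the box at about (325,300) with its cover still shut. In the top picture the box's top corners are near (333,129), (443,156), (409,284) and (295,255), and the couplings are at (339,273) and (380,285). Next I'll segment the cover and the box.

```bash
python3 - <<'E'
from h import *
s=snap("top"); im=s['pixels'][:,:,::-1].copy(); s2=snap("scene"); i2=s2['pixels'][:,:,::-1].copy()
a=cv2.resize(im[110:300,280:460],None,fx=2.2,fy=3/3*2.2,interpolation=cv2.INTER_CUBIC)
b=cv2.resize(i2[200:405,220:425],None,fx=1.93,fy=1.93,interpolation=cv2.INTER_CUBIC)
H=max(a.shape[0],b.shape[0]); c=np.zeros((H,a.shape[1]+b.shape[1],3),np.uint8); c[:a.shape[0],:a.shape[1]]=a; c[:b.shape[0],a.shape[1]:]=b
cv2.imwrite('pics/crop1.png',c)
for n,S,z in(("top",s,.088),("scene",s2,.088)):
    g=cv2.cvtColor(S['pixels'],cv2.COLOR_RGB2HSV)
    m=((g[:,:,1]<25)&(g[:,:,2]>120)).astype(np.uint8)
    m=cv2.morphologyEx(m,cv2.MORPH_OPEN,np.ones((3,3)))
    cs=cv2.findContours(m,0,2)[0]
    for k in cs:
        if cv2.contourArea(k)>3000:
            P=np.array([ray(S,p[0],z)[:2] for p in k],np.float32)
            q=cv2.minAreaRect(P*1000); print(n,cv2.contourArea(k),q); print(np.round(cv2.boxPoints(q)))
            print(cv2.approxPolyDP(k,5,True).reshape(-1,2).tolist())
E
```

```text
top 3367.0 ((103.9144058227539, -176.30764770507812), (200.37033081054688, 128.5415496826172), 2.5538456439971924)
[[   1. -117.]
 [   7. -245.]
 [ 207. -236.]
 [ 201. -108.]]
[[427, 388], [388, 393], [390, 416], [381, 418], [392, 424], [394, 439], [384, 447], [395, 444], [390, 454], [396, 453], [398, 472], [392, 472], [393, 457], [385, 460], [387, 479], [392, 473], [419, 479], [435, 463], [439, 470], [435, 421], [435, 463], [428, 452], [424, 464], [421, 433], [430, 437], [430, 430], [422, 432], [429, 428], [428, 401], [422, 400]]
top 7900.0 ((584.7901611328125, -72.06791687011719), (301.2663269042969, 179.26881408691406), 73.84038543701172)
[[ 457. -192.]
 [ 629. -242.]
 [ 713.   48.]
 [ 541.   98.]]
[[315, 185], [296, 250], [410, 281], [426, 217]]
scene 8433.5 ((582.8641967773438, -71.27882385253906), (301.24566650390625, 180.8476104736328), 73.92118835449219)
[[ 454. -191.]
 [ 628. -241.]
 [ 711.   48.]
 [ 538.   98.]]
[[347, 210], [234, 251], [257, 316], [379, 268]]
```

View pics/crop1.png

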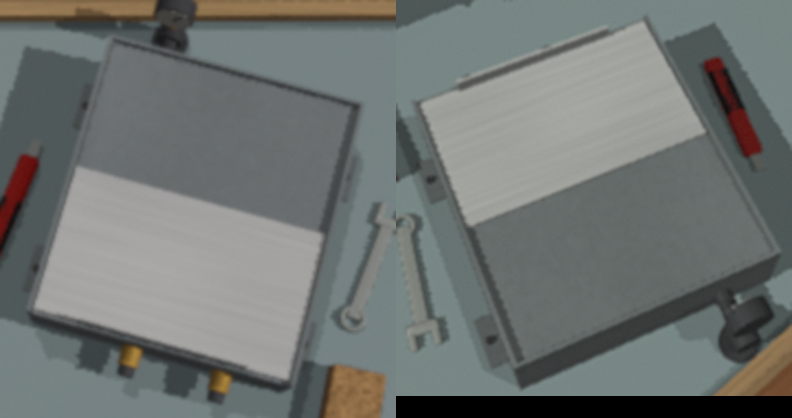

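Both views agree: the cover is 301 mm wide, yaw is -16.1°, and the middle of the lip is near (0.501, -0.048). I'll move in front of the lip with the gripper shut.

Call:
{"api": "play_rows", "payload": {
  "translation": [
    [0.0275,-0.0259,0],
    [0.0275,-0.0259,0],
    [0.0275,-0.0259,0],
    [0.0275,-0.0259,0],
    [0.0275,-0.0259,0],
    [0.0275,-0.0259,0],
    [0.0275,-0.0259,0],
    [0.0275,-0.0259,0],
    [0.0275,-0.0259,0],
    [0.0275,-0.0259,0],
    [0.0275,-0.0259,0],
    [0.0275,-0.0259,0]
  ],
  "roll": [0,0,0,0,0,0,0,0,0,0,0,0],
  "hand": [0,0,0,0,0,0,0,0,0,0,0,0]
}}

```text
time_s: 1.2
tcp_pos: [0.389, -0.1649, 0.2394]
orientation: [3.113, 0.422, 0.001]
wrist_force: [0.4, -0.4, -0.2]
grip_width: -0.003
gripper_force: 0.0
```

Call:
{"api": "play_rows", "payload": {
  "translation": [
    [0.0275,-0.0259,0],
    [0.0275,-0.0259,0],
    [0.0275,-0.0259,0],
    [0,0,0],
    [0,0,0],
    [0,0,0],
    [0,0,0],
    [0,0,0],
    [0,0,0],
    [0,0,0],
    [0,0,0],
    [0,0,0]
  ],
  "roll": [0,0,0,-6.5,-6.5,-6.5,-6.5,-6.5,-6.5,-6.5,-6.5,-6.4],
  "hand": [0,0,0,0,0,0,0,0,0,0,0,0]
}}

```text
time_s: 2.2
tcp_pos: [0.4471, -0.0697, 0.2391]
orientation: [-2.506, -1.894, 0.0]
wrist_force: [0.0, 0.2, 1.1]
grip_width: 0.003
gripper_force: 0.0
```

```bash
cat >> h.py <<'E'
yaw=np.radians(-16.1); EX=np.array([np.cos(yaw),np.sin(yaw)]); EY=np.array([-EX[1],EX[0]])
def st():
    o=r.observe(); R=cv2.Rodrigues(np.array(o['orientation']))[0]
    print('t',round(o['time_s'],2),'tcp',np.round(o['tcp_pos'],4),'xang',round(np.degrees(np.arctan2(R[1,0],R[0,0])),2),'zax',np.round(R[:,2],3),'F',np.round(o['wrist_force'],1),'q',np.round(o['joint_pos'],2),'w',round(o['grip_width'],2))
    return o,R
E
python3 - <<'E'
from h import *
o,R=st()
s=snap("top"); 
c=[ray(s,p,.092)[:2] for p in((330,128.2),(443.6,157.7))]
print(c,np.linalg.norm(c[0]-c[1]),"box centre",(c[0]+c[1])/2-.175*EX)
t=np.array([.501,-.048])-.035*EX
d=np.append(t,.101)-o['tcp_pos']; print("tool delta to pre-push",np.round(R.T@d,4))
E
```

```text
t 2.2 tcp [ 0.4471 -0.0697  0.2391] xang 74.18 zax [-0.  0. -1.] F [0.  0.2 1.1] q [-0.42 -0.17  1.92  0.    1.39 -0.15] w 0.0
[array([0.86523828, 0.00628806]), array([ 0.78265594, -0.29063925])] 0.3081974613549859 box centre [ 0.65581076 -0.09364553]
tool delta to pre-push [0.0358 0.011  0.1381]
```

Call:
{"api": "play_rows", "payload": {
  "translation": [
    [0.018,0.0055,0],
    [0.018,0.0055,0],
    [0,0,0.03],
    [0,0,0.03],
    [0,0,0.03],
    [0,0,0.025],
    [0,0,0.015],
    [0,0,0.008],
    [0,0,0]
  ],
  "roll": [0,0,0,0,0,0,0,0,0],
  "hand": [0,0,0,0,0,0,0,0,0]
}}

```text
time_s: 3.0
tcp_pos: [0.4664, -0.0378, 0.0995]
orientation: [-2.51, -1.884, 0.003]
wrist_force: [0.2, -0.0, 0.7]
grip_width: -0.001
gripper_force: 0.0
```

```bash
python3 - <<'E'
from h import *
o,R=st()
s=snap("scene"); im=s['pixels'][:,:,::-1]; cv2.imwrite('pics/pre.png',cv2.resize(im[150:350,180:420],None,fx=3,fy=3,interpolation=cv2.INTER_CUBIC))
E
```

```text
t 3.0 tcp [ 0.4664 -0.0378  0.0995] xang 73.77 zax [-0.004  0.001 -1.   ] F [ 0.2 -0.   0.7] q [-0.34  0.05  2.01  0.    1.08 -0.06] w -0.0
```

View pics/pre.png

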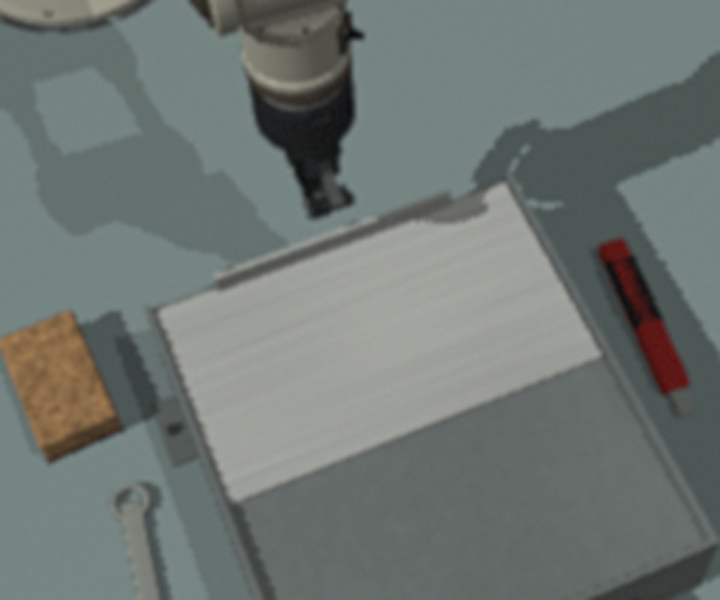

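The shut fingertips are right in front of the middle of the lip, at crop pixel (330,210). Now the push.

Call:
{"api": "play_rows", "payload": {
  "translation": [
    [0,0.005,-0.002],
    [0,0.01,0],
    [0,0.01,0],
    [0,0.01,0],
    [0,0.01,0],
    [0,0.01,0],
    [0,0.01,0],
    [0,0.01,0],
    [0,0.01,0],
    [0,0.01,0],
    [0,0.01,0],
    [0,0.01,0]
  ],
  "roll": [0,0,0,0,0,0,0,0,0,0,0,0],
  "hand": [0,0,0,0,0,0,0,0,0,0,0,0]
}}

```text
time_s: 4.05
tcp_pos: [0.579, -0.0704, 0.1051]
orientation: [-2.512, -1.887, 0.0]
wrist_force: [-4.4, 1.6, 4.3]
grip_width: -0.0
gripper_force: 2.9
```

```bash
python3 - <<'E'
from h import *
o,R=st(); print((o['tcp_pos'][:2]-[.4664,-.0378])@EX,(o['tcp_pos'][:2]-[.501,-.048])@EY)
E
```

```text
t 4.05 tcp [ 0.579  -0.0704  0.1051] xang 73.84 zax [-0. -0. -1.] F [-4.4  1.6  4.3] q [-0.33  0.32  1.69 -0.    1.14 -0.05] w -0.0
0.11726038488299892 0.0001394584991029167
```

Call:
{"api": "play_rows", "payload": {
  "translation": [
    [0,0.005,0.001],
    [0,0.006,0.001],
    [0,0.006,0],
    [0,0.006,0],
    [0,0.006,0],
    [0,0.006,0],
    [0,0.005,0]
  ],
  "roll": [0,0,0,0,0,0,0],
  "hand": [0,0,0,0,0,0,0]
}}

```text
time_s: 4.63
tcp_pos: [0.6174, -0.0814, 0.1048]
orientation: [2.511, 1.887, -0.0]
wrist_force: [-10.2, 3.7, 13.4]
grip_width: 0.004
gripper_force: 7.9
```

```bash
python3 - <<'E'
from h import *
o,R=st(); print((o['tcp_pos'][:2]-[.4664,-.0378])@EX)
s=snap("top"); im=s['pixels'][:,:,::-1]; cv2.imwrite('pics/push.png',cv2.resize(im[110:300,270:470],None,fx=3,fy=3,interpolation=cv2.INTER_CUBIC))
E
```

```text
t 4.63 tcp [ 0.6174 -0.0814  0.1048] xang 73.86 zax [ 0. -0. -1.] F [-10.2   3.7  13.4] q [-0.32  0.41  1.57 -0.    1.16 -0.04] w 0.0
0.15713450800225923
```

View pics/push.png

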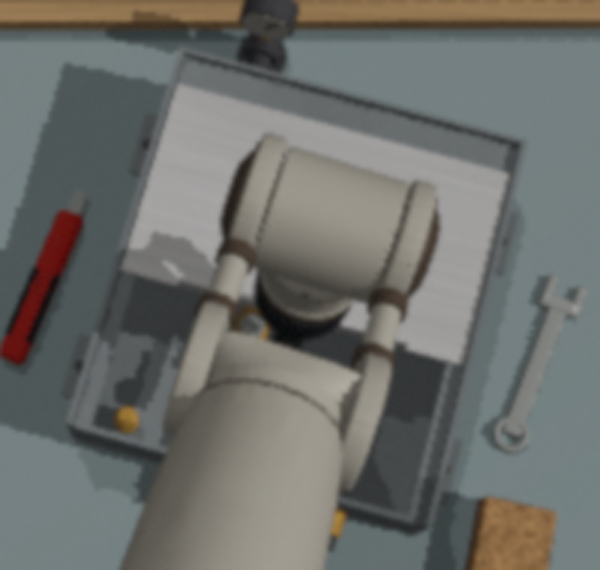

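The cover is well along, with a gap of some 50 px in the crop still open to the end stop. The upward force needs explaining, so I'll measure the cover edge against the TCP.

```bash
cat >> h.py <<'E'
def cover():
    # rear edge of the cover: first bright pixel along image columns, near the ends, cast to z .088
    s=snap("top"); g=cv2.cvtColor(s['pixels'],cv2.COLOR_RGB2HSV)
    m=((g[:,:,1]<28)&(g[:,:,2]>110)); pts=[]
    ref=np.array([.501,-.048])
    for v in list(np.arange(-.14,-.08,.004))+list(np.arange(.08,.14,.004)):
        us=np.arange(.14,.42,.0005); P=np.array([np.append(ref+u*EX+v*EY,.088) for u in us])
        q=proj(s,P).round().astype(int); w=np.where(m[q[:,1],q[:,0]])[0]
        if len(w): pts.append((v,us[w[-1]]))
    pts=np.array(pts); k=np.polyfit(pts[:,0],pts[:,1],1)
    print('lip travel',round((np.median(pts[:,1])-.176)*1000,1),'skew deg',round(np.degrees(np.arctan(k[0])),2),len(pts))
E
python3 - <<'E'
from h import *
o,R=st(); cover(); print('tcp from initial lip face',(o['tcp_pos'][:2]-[.501,-.048])@EX)
E
```

```text
t 4.68 tcp [ 0.6183 -0.0818  0.1048] xang 73.85 zax [ 0.002 -0.001 -1.   ] F [-6.   3.2  9.3] q [-0.32  0.41  1.57 -0.    1.16 -0.04] w 0.0
lip travel 198.8 skew deg -21.36 32
tcp from initial lip face 0.1220732853768881
```

```bash
python3 - <<'E'
from h import *
s=snap("top"); ref=np.array([.501,-.048])
for n,a,b,z in(("rear",(329.3,138.3),(440.7,168.3),.088),("box rear",(333,129),(443,157.5),.092)):
    for p in(a,b):
        d=ray(s,p,z)[:2]-ref; print(n,np.round([d@EX*1000,d@EY*1000],1))
g=s['pixels']; 
P=np.array([np.append(ref+u*EX+.12*EY,.088) for u in np.arange(.27,.36,.004)]); q=proj(s,P).round().astype(int)
print([(int(x),g[y,x].tolist()) for (x,y) in q])
E
```

```text
rear [308.7 147.6]
rear [ 309.1 -155. ]
box rear [334.9 144.9]
box rear [ 338.  -153.4]
[(335, [160, 159, 158]), (336, [160, 159, 158]), (336, [158, 158, 157]), (337, [160, 159, 159]), (337, [161, 160, 159]), (337, [160, 159, 158]), (338, [158, 157, 156]), (338, [157, 156, 155]), (339, [156, 156, 154]), (339, [156, 155, 154]), (339, [153, 153, 152]), (340, [114, 118, 119]), (340, [108, 112, 113]), (341, [107, 111, 112]), (341, [107, 111, 112]), (342, [107, 111, 112]), (342, [89, 93, 93]), (342, [65, 67, 69]), (343, [84, 88, 89]), (343, [84, 92, 93]), (344, [79, 88, 89]), (344, [79, 87, 88]), (344, [75, 83, 84])]
```

The finger is pushing on the lip's face: the lip has moved about 135 mm and the finger face is at 136. About 20 mm remains. I'll ease the downward bias and continue gently.

Call:
{"api": "play_rows", "payload": {
  "translation": [
    [0,0,-0.002],
    [0,0,-0.002],
    [0,0.003,0],
    [0,0.003,0],
    [0,0.003,0],
    [0,0.003,0],
    [0,0,0]
  ],
  "roll": [0,0,0,0,0,0,0],
  "hand": [0,0,0,0,0,0,0]
}}

```text
time_s: 5.37
tcp_pos: [0.6284, -0.0847, 0.1067]
orientation: [-2.511, -1.887, 0.001]
wrist_force: [-7.0, 1.5, 8.6]
grip_width: 0.003
gripper_force: 4.8
```

```bash
python3 - <<'E'
from h import *
o,R=st(); print('tcp from initial lip face',(o['tcp_pos'][:2]-[.501,-.048])@EX)
E
```

```text
t 5.37 tcp [ 0.6284 -0.0847  0.1067] xang 73.86 zax [-0.001  0.    -1.   ] F [-7.   1.5  8.6] q [-0.32  0.43  1.53 -0.    1.18 -0.04] w 0.0
tcp from initial lip face 0.13257251493253489
```

Call:
{"api": "play_rows", "payload": {
  "translation": [
    [0,0.002,0],
    [0,0.002,0],
    [0,0.001,0]
  ],
  "roll": [0,0,0],
  "hand": [0,0,0]
}}

```text
time_s: 5.62
tcp_pos: [0.6327, -0.0859, 0.1067]
orientation: [-2.51, -1.887, 0.002]
wrist_force: [-9.1, 1.7, 10.6]
grip_width: 0.004
gripper_force: 6.2
```

Call:
{"api": "play_rows", "payload": {
  "translation": [
    [0,0.0015,0],
    [0,0.0015,0],
    [0,0.0015,0],
    [0,0.0015,0]
  ],
  "roll": [0,0,0,0],
  "hand": [0,0,0,0]
}}

```text
time_s: 5.95
tcp_pos: [0.6383, -0.0875, 0.1067]
orientation: [-2.51, -1.887, 0.002]
wrist_force: [-8.3, 2.8, 9.2]
grip_width: 0.001
gripper_force: 6.1
```

Call:
{"api": "play_rows", "payload": {
  "translation": [
    [0,0.0015,0],
    [0,0.0015,0],
    [0,0.0015,0]
  ],
  "roll": [0,0,0],
  "hand": [0,0,0]
}}

```text
time_s: 6.2
tcp_pos: [0.6426, -0.0887, 0.1067]
orientation: [-2.51, -1.887, 0.002]
wrist_force: [-9.1, 2.4, 10.2]
grip_width: -0.003
gripper_force: 6.0
```

```bash
python3 - <<'E'
from h import *
s=snap("top"); ref=np.array([.501,-.048]); g=s['pixels']
for v in(.12,-.12):
    us=np.arange(.3,.35,.001); q=proj(s,[np.append(ref+u*EX+v*EY,.088) for u in us]).astype(np.float32)
    val=cv2.remap(g[:,:,0],q[:,None,0],q[:,None,1],cv2.INTER_LINEAR).ravel(); print(v,[(round(u*1000),int(x)) for u,x in zip(us,val)][::2])
s=snap("scene"); im=s['pixels'][:,:,::-1]; cv2.imwrite('pics/push2.png',cv2.resize(im[170:400,220:430],None,fx=2.6,fy=2.6,interpolation=cv2.INTER_CUBIC))
E
```

```text
0.12 [(300, 160), (302, 159), (304, 159), (306, 160), (308, 161), (310, 161), (312, 161), (314, 160), (316, 159), (318, 158), (320, 157), (322, 157), (324, 157), (326, 157), (328, 156), (330, 155), (332, 154), (334, 145), (336, 126), (338, 95), (340, 85), (342, 86), (344, 92), (346, 86), (348, 82)]
-0.12 [(300, 160), (302, 160), (304, 160), (306, 160), (308, 159), (310, 160), (312, 160), (314, 161), (316, 162), (318, 161), (320, 159), (322, 158), (324, 157), (326, 157), (328, 158), (330, 157), (332, 155), (334, 147), (336, 121), (338, 96), (340, 77), (342, 91), (344, 104), (346, 112), (348, 115)]
```

View pics/push2.png

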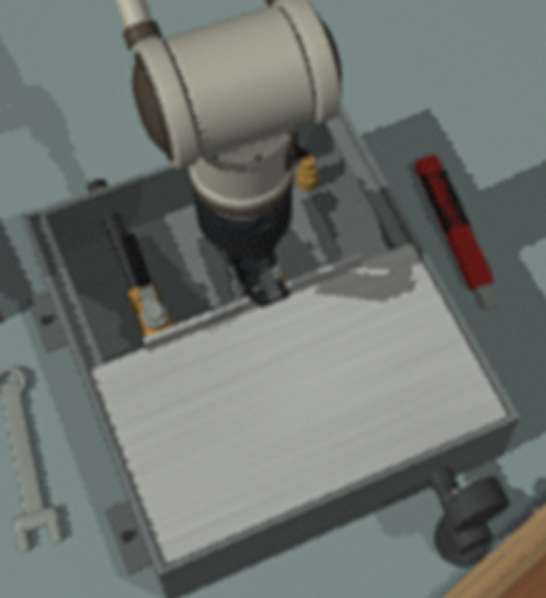

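The cover is almost at the stop: its rear edge runs from (170,560) to (515,415). I'll push on in small steps until the force jumps.

Call:
{"api": "play_rows", "payload": {
  "translation": [
    [0,0.001,0],
    [0,0.001,0],
    [0,0.001,0],
    [0,0,0]
  ],
  "roll": [0,0,0,0],
  "hand": [0,0,0,0]
}}

```text
time_s: 6.63
tcp_pos: [0.6455, -0.0896, 0.1067]
orientation: [-2.51, -1.887, 0.002]
wrist_force: [-8.8, 2.3, 10.0]
grip_width: -0.004
gripper_force: 6.1
```

Call:
{"api": "play_rows", "payload": {
  "translation": [
    [0,0.001,0],
    [0,0.001,0],
    [0,0.001,0],
    [0,0,0]
  ],
  "roll": [0,0,0,0],
  "hand": [0,0,0,0]
}}

```text
time_s: 6.97
tcp_pos: [0.6459, -0.0897, 0.1066]
orientation: [-2.505, -1.884, 0.009]
wrist_force: [-19.2, 4.3, 17.6]
grip_width: 0.004
gripper_force: 12.2
```

The force jumped to 19 N and motion ceased, so the cover is on the stop. Back off, go up and look.

Call:
{"api": "play_rows", "payload": {
  "translation": [
    [0,-0.004,0],
    [0,-0.01,0],
    [0,-0.01,0],
    [0,0,-0.02],
    [0,0,-0.03],
    [0,0,-0.03],
    [0.0,-0.04,-0.03],
    [0.0,-0.04,0],
    [0.0,-0.04,0],
    [0.0,-0.04,0],
    [0,-0.02,0],
    [0,0,0]
  ],
  "roll": [0,0,0,0,0,0,0,0,0,0,0,0],
  "hand": [0,0,0,0,0,0,0,0,0,0,0,0]
}}

```text
time_s: 7.97
tcp_pos: [0.4566, -0.0346, 0.2101]
orientation: [-2.51, -1.888, 0.001]
wrist_force: [0.3, 0.1, 0.6]
grip_width: 0.001
gripper_force: 0.0
```

```bash
python3 - <<'E'
from h import *
o,R=st()
a=snap("top")['pixels'][110:300,280:460,::-1]; b=snap("scene")['pixels'][200:390,220:400,::-1]
cv2.imwrite('pics/open.png',cv2.resize(np.hstack([a,b]),None,fx=2.2,fy=2.2,interpolation=cv2.INTER_CUBIC))
E
```

```text
t 7.97 tcp [ 0.4566 -0.0346  0.2101] xang 73.89 zax [-0.001  0.    -1.   ] F [0.3 0.1 0.6] q [-0.34 -0.13  1.95  0.    1.33 -0.06] w 0.0
```

View pics/open.png

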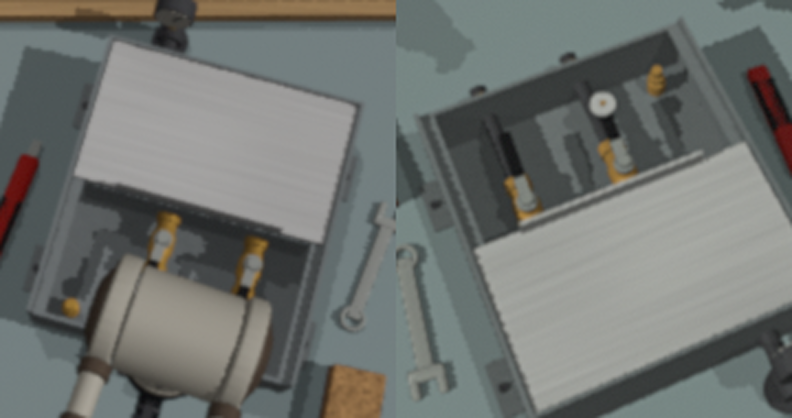

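The bay is open. The tagged lever is the left one at box y +30: its tag is at crop (602,104), which is scene pixel (313.6,247.3). The coupler is standing at the front left corner.

```bash
python3 - <<'E'
from h import *
s=snap("scene"); ref=np.array([.501,-.048])
g=s['pixels'].astype(int); m=np.zeros(g.shape[:2],np.uint8); m[238:256,304:324]=(g[238:256,304:324].min(2)>140)
c=cv2.moments(m,True); c=(c['m10']/c['m00'],c['m01']/c['m00'])
def uv(p,z): d=ray(s,p,z)[:2]-ref; return np.round([d@EX*1000,d@EY*1000],1)
print('tag',c,m.sum(),uv(c,.074))
# black sleeves: dark, low-value pixels -> pca at z .071
h=cv2.cvtColor(s['pixels'],cv2.COLOR_RGB2HSV)[:,:,2]
k=((h<45)).astype(np.uint8); k[:200]=0;k[290:]=0;k[:,:225]=0;k[:,345:]=0
n,l,st_,ce=cv2.connectedComponentsWithStats(k)
for i in range(1,n):
    if st_[i,4]>25:
        q=np.argwhere(l==i)[:,::-1]; P=np.array([uv(p,.071) for p in q]); e=cv2.fitLine(P.astype(np.float32),2,0,.01,.01).ravel()
        print(ce[i],st_[i,4],P.mean(0),P.min(0),P.max(0),e[:2])
# lip top line and bay front wall
cc=lambda x,y:((x-396)/2.2+220,y/2.2+200)
for nm,x,y,z in(('lip R',520,228,.108),('lip L',704,154,.108),('front wall out R',420,116,.084),('front out L',682,22,.092),('stem',617,158,.07),('stemplain',523,197,.07),('coupler top',656,68,.042)): print(nm,uv(cc(x,y),z))
E
```

```text
tag (313.44776119402985, 247.044776119403) 67 [53.7 34.6]
[316.62264151 257.39622642] 53 [81.20377358 31.06981132] [68.3 24.6] [94.9 38.8] [ 0.9996647  -0.02589348]
[271.34745763 269.04237288] 118 [ 67.0220339  -77.93389831] [ 29.2 -85. ] [ 94.9 -70.9] [ 0.999188   -0.04029027]
lip R [ 170.8 -100.8]
lip L [169.8 100.1]
front wall out R [  -5.1 -151.3]
front out L [  2.6 154.2]
stem [119.7  24.4]
stemplain [122.1 -82.9]
coupler top [ 17.8 116.3]
```

Call:
{"api": "play_rows", "payload": {
  "translation": [
    [0.0034,0.03,0],
    [0,0.03,0],
    [0,0.03,0],
    [0,0.03,0],
    [0,0,0.03],
    [0,0,0.03],
    [0,0,0.03],
    [0,0,0.025],
    [0,0,0.013],
    [0,0,0.008],
    [0,0,0.004],
    [0,0,0]
  ],
  "roll": [0,0,0,0,0,0,0,0,0,0,0,0],
  "hand": [0,0,0,0,0,0,0,0,0,0,0,0]
}}

```text
time_s: 9.12
tcp_pos: [0.5763, -0.0662, 0.0705]
orientation: [2.511, 1.887, 0.001]
wrist_force: [0.3, 1.1, 0.3]
grip_width: 0.001
gripper_force: 0.0
```

```bash
cat >> h.py <<'E'
def uvt():
    o,R=st(); d=o['tcp_pos'][:2]-[.501,-.048]; print('uv',np.round([d@EX*1000,d@EY*1000],1)); return o
E
python3 - <<'E'
from h import *
uvt()
a=snap("scene")['pixels'][200:320,220:380,::-1]
cv2.imwrite('pics/bay.png',cv2.resize(a,None,fx=4.5,fy=4.5,interpolation=cv2.INTER_CUBIC))
E
```

```text
t 9.12 tcp [ 0.5763 -0.0662  0.0705] xang 73.85 zax [ 0.001 -0.    -1.   ] F [0.3 1.1 0.3] q [-0.32  0.36  1.71  0.    1.07 -0.04] w 0.0
uv [77.4  3.4]
```

View pics/bay.png

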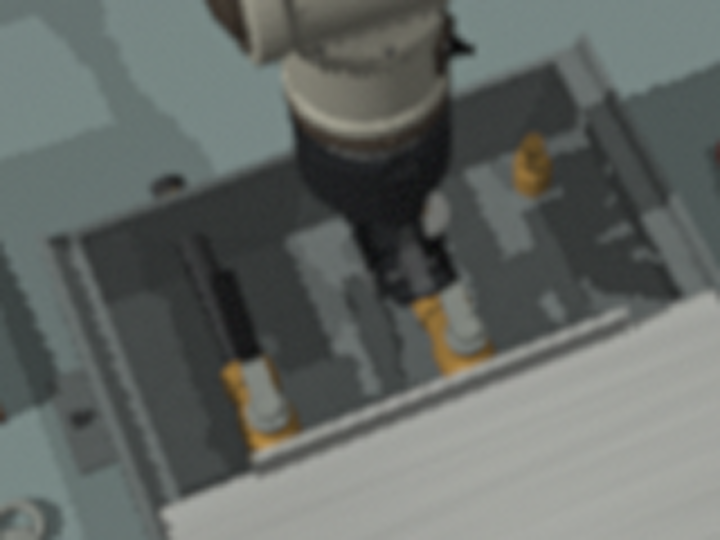

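The fingers are down in the clear gap to the right of the tagged lever, with the tag just visible at (435,210) and the stem at about (467,335). Approach to contact, then arc about the stem.

Call:
{"api": "play_rows", "payload": {
  "translation": [
    [0.004,0,0],
    [0.004,0,0],
    [0.0023,-0.0009,0],
    [0.0023,-0.0009,0],
    [0.0023,-0.0009,0],
    [0.0023,-0.0009,0],
    [0.0023,-0.0009,0],
    [0.0023,-0.0009,0]
  ],
  "roll": [0,0,3,3,3,3,3,3],
  "hand": [0,0,0,0,0,0,0,0]
}}

```text
time_s: 9.83
tcp_pos: [0.5788, -0.0443, 0.0716]
orientation: [2.775, 1.467, -0.0]
wrist_force: [-2.4, -4.5, 0.5]
grip_width: 0.002
gripper_force: 2.4
```

```bash
python3 - <<'E'
from h import *
uvt()
s=snap("scene"); ref=np.array([.501,-.048])
cv2.imwrite('pics/arc1.png',cv2.resize(s['pixels'][200:320,220:380,::-1],None,fx=4.5,fy=4.5,interpolation=cv2.INTER_CUBIC))
E
```

```text
t 9.83 tcp [ 0.5788 -0.0443  0.0716] xang 55.75 zax [ 0.001 -0.003 -1.   ] F [-2.4 -4.5  0.5] q [-0.28  0.36  1.71 -0.    1.07  0.32] w 0.0
uv [73.8 25.2]
```

View pics/arc1.png

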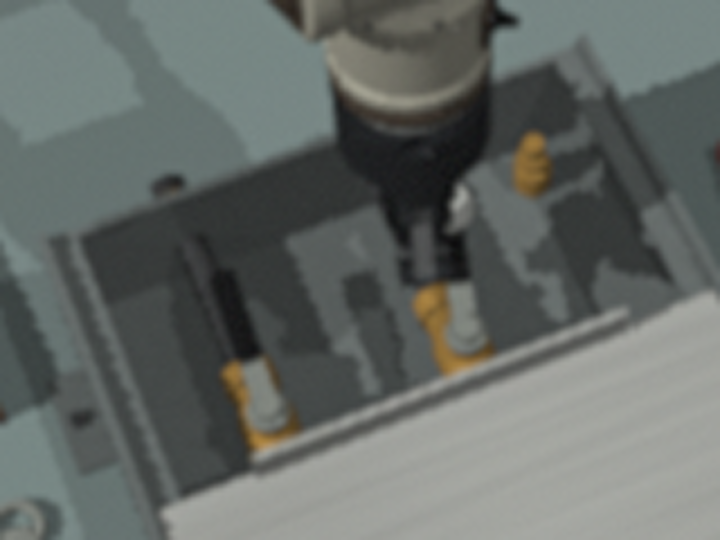

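The lever is turning under about 5 N, with the tag now at (462,208). I'll continue the arc.

Call:
{"api": "play_rows", "payload": {
  "translation": [
    [0.0023,-0.0009,0],
    [0.0023,-0.0009,0],
    [0.0023,-0.0009,0],
    [0.0023,-0.0009,0],
    [0.0023,-0.0009,0],
    [0.0023,-0.0009,0],
    [0.0023,-0.0009,0],
    [0.0023,-0.0009,0],
    [0.0023,-0.0009,0],
    [0.0023,-0.0009,0],
    [0.0023,-0.0009,0],
    [0.0023,-0.0009,0]
  ],
  "roll": [3,3,3,3,3,3,3,3,3,3,3,3],
  "hand": [0,0,0,0,0,0,0,0,0,0,0,0]
}}

```text
time_s: 10.88
tcp_pos: [0.5924, -0.0181, 0.0713]
orientation: [3.094, 0.54, -0.002]
wrist_force: [-3.8, -1.5, 2.8]
grip_width: -0.001
gripper_force: 2.4
```

Call:
{"api": "play_rows", "payload": {
  "translation": [
    [0.0023,-0.0009,0],
    [0.0023,-0.0009,0],
    [0.0023,-0.0009,0],
    [0.0023,-0.0009,0],
    [0.0023,-0.0009,0],
    [0.0023,-0.0009,0]
  ],
  "roll": [3,3,3,3,3,3],
  "hand": [0,0,0,0,0,0]
}}

```text
time_s: 11.38
tcp_pos: [0.6043, -0.0092, 0.071]
orientation: [-3.141, -0.05, 0.003]
wrist_force: [-5.2, -1.1, 3.6]
grip_width: -0.003
gripper_force: 2.4
```

```bash
python3 - <<'E'
from h import *
uvt()
s=snap("scene")
cv2.imwrite('pics/arc2.png',cv2.resize(s['pixels'][200:320,220:380,::-1],None,fx=4.5,fy=4.5,interpolation=cv2.INTER_CUBIC))
E
```

```text
t 11.38 tcp [ 0.6043 -0.0092  0.071 ] xang 1.81 zax [-0.002  0.    -1.   ] F [-5.2 -1.1  3.6] q [-0.21  0.41  1.64 -0.    1.09  1.32] w -0.0
uv [88.5 65.9]
```

View pics/arc2.png

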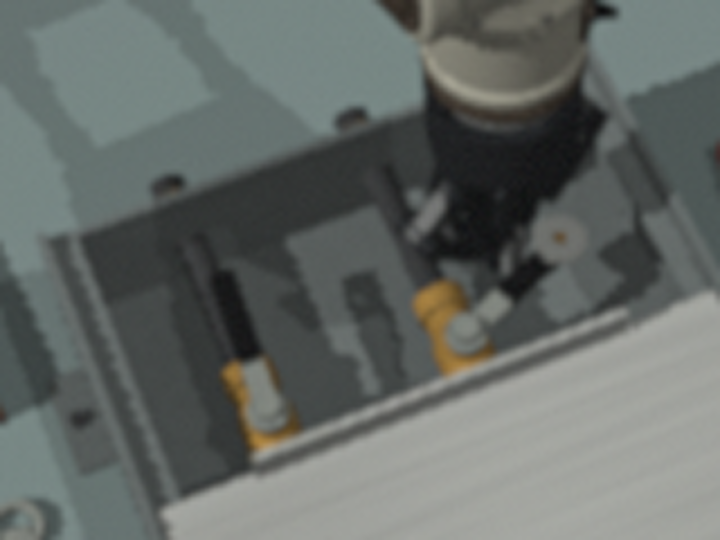

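The lever is at roughly 65–70°, with the tag at crop (560,237). I've used all my views, so from here I'll go by force and by the tag centroid.

Call:
{"api": "play_rows", "payload": {
  "translation": [
    [0.0023,-0.0009,0],
    [0.0023,-0.0009,0],
    [0.0023,-0.0009,0],
    [0.0023,-0.0009,0],
    [0.0023,-0.0009,0]
  ],
  "roll": [3,3,3,3,3],
  "hand": [0,0,0,0,0]
}}

```text
time_s: 11.85
tcp_pos: [0.616, -0.005, 0.0708]
orientation: [-3.12, 0.359, 0.003]
wrist_force: [-4.6, 2.7, 3.1]
grip_width: -0.002
gripper_force: 2.5
```

```bash
cat >> h.py <<'E'
def tag():
    s=snap("scene"); ref=np.array([.501,-.048])
    g=s['pixels'].astype(int); m=np.zeros(g.shape[:2],np.uint8); W=(slice(235,266),slice(330,366)); P=g[W]
    m[W]=(P.min(2)>135)
    n,l,q,c=cv2.connectedComponentsWithStats(m)
    for i in range(1,n):
        if q[i,4]>15:
            d=ray(s,c[i],.074)[:2]-ref; u,v=d@EX*1000,d@EY*1000
            print('blob',c[i].round(1),q[i].tolist(),'uv',round(u,1),round(v,1),'r',round(np.hypot(u-121.4,v-29.4),1),'ang deg',round(np.degrees(np.arctan2(v-29.4,121.4-u)),1))
E
python3 - <<'E'
from h import *
uvt(); tag()
E
```

```text
t 11.85 tcp [ 0.616  -0.005   0.0708] xang -13.14 zax [-0.002  0.001 -1.   ] F [-4.6  2.7  3.1] q [-0.2   0.44  1.6   0.    1.1   1.59] w -0.0
uv [98.6 73.2]
blob [349.6 259.3] [344, 255, 11, 8, 51] uv 118.8 99.4 r 70.0 ang deg 87.9
```

Call:
{"api": "play_rows", "payload": {
  "translation": [
    [0.001,0,0],
    [0.001,0,0],
    [0.001,0,0]
  ],
  "roll": [1,1,1],
  "hand": [0,0,0]
}}

```text
time_s: 12.15
tcp_pos: [0.6188, -0.0056, 0.0704]
orientation: [-3.109, 0.437, 0.003]
wrist_force: [-3.9, 3.3, 1.9]
grip_width: 0.006
gripper_force: 2.5
```

```bash
python3 - <<'E'
from h import *
uvt(); tag()
E
```

```text
t 12.15 tcp [ 0.6188 -0.0056  0.0704] xang -16.0 zax [-0.002  0.002 -1.   ] F [-3.9  3.3  1.9] q [-0.2   0.45  1.59  0.    1.1   1.64] w 0.01
uv [101.4  73.4]
blob [350.5 260.4] [345, 256, 11, 9, 58] uv 122.4 100.0 r 70.7 ang deg 90.8
```

Call:
{"api": "play_rows", "payload": {
  "translation": [
    [0.001,0,0],
    [0,0,0]
  ],
  "roll": [0,0],
  "hand": [0,0]
}}

```text
time_s: 12.37
tcp_pos: [0.6199, -0.0059, 0.0703]
orientation: [-3.109, 0.436, 0.003]
wrist_force: [-4.5, 3.7, 1.6]
grip_width: -0.004
gripper_force: 2.2
```

Still no stop in the force; continue in 1 mm steps.

Call:
{"api": "play_rows", "payload": {
  "translation": [
    [0.001,0,0],
    [0,0,0]
  ],
  "roll": [0,0],
  "hand": [0,0]
}}

```text
time_s: 12.53
tcp_pos: [0.6208, -0.0061, 0.0703]
orientation: [-3.109, 0.436, 0.003]
wrist_force: [-3.6, 3.0, 1.3]
grip_width: 0.001
gripper_force: 2.3
```

Call:
{"api": "play_rows", "payload": {
  "translation": [
    [0.001,0,0],
    [0,0,0]
  ],
  "roll": [0,0],
  "hand": [0,0]
}}

```text
time_s: 12.7
tcp_pos: [0.6217, -0.0063, 0.0703]
orientation: [-3.109, 0.436, 0.003]
wrist_force: [-4.7, 3.6, 2.7]
grip_width: -0.001
gripper_force: 2.5
```

```bash
python3 - <<'E'
from h import *
uvt(); tag()
E
```

```text
t 12.7 tcp [ 0.6217 -0.0063  0.0703] xang -15.96 zax [-0.002  0.002 -1.   ] F [-4.7  3.6  2.7] q [-0.21  0.45  1.59  0.    1.1   1.64] w -0.0
uv [104.4  73.5]
blob [351.3 261.6] [345, 257, 12, 9, 65] uv 126.0 100.4 r 71.2 ang deg 93.7
```

Call:
{"api": "play_rows", "payload": {
  "translation": [
    [0.001,0,0],
    [0,0,0]
  ],
  "roll": [0,0],
  "hand": [0,0]
}}

```text
time_s: 12.92
tcp_pos: [0.6219, -0.0063, 0.0702]
orientation: [-3.109, 0.436, 0.006]
wrist_force: [-5.9, 6.1, 3.9]
grip_width: -0.001
gripper_force: 3.9
```

Call:
{"api": "play_rows", "payload": {
  "translation": [
    [0.001,0,0],
    [0,0,0]
  ],
  "roll": [0,0],
  "hand": [0,0]
}}

```text
time_s: 13.08
tcp_pos: [0.622, -0.0063, 0.0702]
orientation: [-3.109, 0.435, 0.01]
wrist_force: [-10.3, 5.3, 6.5]
grip_width: -0.0
gripper_force: 5.6
```

Call:
{"api": "play_rows", "payload": {
  "translation": [
    [0.001,0,0],
    [0,0,0]
  ],
  "roll": [0,0],
  "hand": [0,0]
}}

```text
time_s: 13.25
tcp_pos: [0.6221, -0.0063, 0.0702]
orientation: [-3.109, 0.435, 0.014]
wrist_force: [-13.0, 5.6, 9.2]
grip_width: 0.002
gripper_force: 7.3
```

The force rises without movement, so the lever is on its firm stop. Back off and go up.

Call:
{"api": "play_rows", "payload": {
  "translation": [
    [-0.004,0,0],
    [-0.008,0,0],
    [-0.008,0,0],
    [0,0,-0.02],
    [0,0,-0.03],
    [0,0,-0.03],
    [0,0,-0.03],
    [-0.04,0,-0.03],
    [-0.04,0,0],
    [-0.04,0,0],
    [-0.03,0,0],
    [0,0,0]
  ],
  "roll": [0,0,0,0,0,0,0,0,0,0,0,0],
  "hand": [0,0,0,0,0,0,0,0,0,0,0,0]
}}

```text
time_s: 14.25
tcp_pos: [0.4629, 0.0388, 0.2038]
orientation: [-3.111, 0.437, 0.006]
wrist_force: [-0.2, 0.4, -0.4]
grip_width: 0.001
gripper_force: 0.0
```

```bash
python3 - <<'E'
from h import *
uvt(); tag()
s=snap("top"); ref=np.array([.501,-.048]); g=s['pixels']
for v in(.12,0,-.12):
    us=np.arange(.324,.346,.002); q=proj(s,[np.append(ref+u*EX+v*EY,.088) for u in us]).astype(np.float32)
    print(v,cv2.remap(g[:,:,0],q[:,None,0],q[:,None,1],cv2.INTER_LINEAR).ravel().tolist())
s=snap("scene"); h=cv2.cvtColor(s['pixels'],cv2.COLOR_RGB2HSV); k=(h[:,:,2]<45).astype(np.uint8); k[:200]=0;k[290:]=0;k[:,:225]=0;k[:,345:]=0
n,l,q,c=cv2.connectedComponentsWithStats(k); print([(c[i].round(1).tolist(),int(q[i,4])) for i in range(1,n) if q[i,4]>25])
m=cv2.inRange(h,(10,120,90),(28,255,255)); m[:200]=0;m[300:]=0;m[:,:225]=0;m[:,375:]=0
n,l,q,c=cv2.connectedComponentsWithStats(m)
for i in range(1,n):
    if q[i,4]>15: d=ray(s,c[i],.02)[:2]-ref; print('brass',c[i].round(1),q[i].tolist(),np.round([d@EX*1000,d@EY*1000],1))
E
```

```text
t 14.25 tcp [0.4629 0.0388 0.2038] xang -16.0 zax [-0.004  0.001 -1.   ] F [-0.2  0.4 -0.4] q [-0.18 -0.1   1.93  0.    1.31  1.67] w 0.0
uv [-60.6  72.8]
blob [350.7 260.7] [345, 256, 12, 10, 85] uv 123.4 100.3 r 70.9 ang deg 91.6
0.12 [155, 155, 155, 154, 154, 148, 135, 111, 95, 90, 91]
0 [155, 155, 156, 156, 156, 155, 149, 133, 106, 101, 103]
-0.12 [156, 155, 155, 155, 155, 154, 146, 128, 103, 100, 104]
[([271.4, 269.3], 116), ([339.3, 266.8], 53)]
brass [337.6 236. ] [335, 230, 7, 13, 71] [ 18.8 114.7]
brass [318.  271.3] [312, 263, 17, 20, 122] [91.6 28.9]
brass [271.8 285. ] [269, 281, 6, 11, 29] [ 80.9 -87.2]
brass [278.4 296.6] [274, 295, 12, 5, 25] [115.9 -83.6]
```

```bash
python3 -c "
from station import r
print(r.sign_off())"
```

```text
the job is handed in; nothing more can be done
None
```

The job is handed in, though the sign-off returned no verdict: the cover is pushed back to its end stop and the tagged lever is turned a quarter clockwise onto its stop. In the last images the other valve's lever and the coupler had not moved; I didn't re-measure the items on the bench.

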